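# Pin the board carrier and probe the marked test pad

### The arm

A 6-joint arm with a two-finger parallel gripper is mounted at the origin on the work surface. World frame = base frame: x ahead of the robot, y to its left, z up, the work surface at z = 0. Lengths are in m, angles in rad, forces in N, time in s.
With the tool pointing down it reaches from about 0.375 to 0.975 m from the base axis. Payload 3.8 kg.
Tool frame: the origin (TCP) lies on the mounting face of the last link; the fingertips stand 173 mm ahead of it and the grasp point (between the pads) lies 155 mm ahead of it; z points along the fingers, y is the direction in which the jaws open and shut (so a half turn about z gives the same grasp; the last joint's range is limited). The gripper opens to 85 mm and grips with 20 to 120 N. Pads are 22 mm wide; open, the fingers measure 114 mm over their backs; the gripper's body (76 mm by 85 mm) begins 54 mm behind the grasp point. The pads swing forward as they close: fully open they stand 13 mm farther back than shut.
Start: joints at [1.152, 0.264, 1.604, -0, 1.274, -0.037], TCP at [0.251, 0.626, 0.405] pointing down, gripper open.
Joint ranges: [-2.63, 2.63], [-0.94, 2.18], [0.31, 2.57], [-1.31, 4.45], [0, 2.66], [-2.55, 2.55]. Speed limits (rad/s): [2.57, 2.57, 3.14, 3.14, 3.14, 3.14].

### API

Orientations are given as a rotation vector (axis times angle).
In Python, from workcell import bot gives the robot as it stands.
- The arm moves only by the shell command python3 -m jog 'ROWS' [FORCE]. ROWS is JSON, a list that holds one entry, the list of rows, each a list of 7 numbers: the closure, from 0 (fully open) to 1 (shut), then the shift along the tool's x, y, z in cm, then the turn, a rotation vector about the tool's x, y, z in rad. A call has 1 to 12 rows; each row is the pose to reach, as a shift and turn from the pose commanded when the call began, along the tool's axes at that moment; what a row does not reach only later rows make up. A row lasts 1/8 s, in which the tool goes at most 62.5 mm and 10.7 degrees, less where a joint would pass 70% of its speed; a pose out of reach is approached as far as the arm can. A call with a gripper value outside its range is refused whole. The fingers move at their own pace and stop on an object; FORCE is the grip in N (left out, the last holds). Time passes only in rows, so rows that repeat a pose let the fingers close. It gives the time, the measured TCP pose, the force and the opening at its end, in the units of the state.
- bot.read_state(): the state, without advancing time (a new reading comes with each control period).
- bot.read_camera(name): name is "side" or "top"; returns the picture (420x560x3 uint8, red, green, blue); there is no depth.
- bot.camera_model(name): a dict with "intrinsics" (3x3 intrinsics, pixels), "k1" (the pictures are not rectified: a ray, as slopes to the right and down, at radius r is drawn at 1 + k1 r^2 times it, then the intrinsics apply), "rvec" (rotation vector, rad) and "tvec" (3), from world to camera coordinates, as OpenCV has them. Camera axes: x right, y down, z forward; pixel columns grow to the right and rows downward; lengths in m; the calibration is good to about 2 mm. A picture is of the moment at which its call begins. camera_model takes no time and is no camera call.
- bot.finish_job(): hands the job in, once; it reports no verdict.
The state is a dict: "time": time; "q": joint angles; "joint_vel": joint speeds; "joint_torque": joint torques, N m; "tool_pos": TCP position; "tcp_rot": TCP orientation; "wrist_force": force on the tool from outside, world axes, zero at the start; "torque": the same for the moment, N m; "width": opening from 0.0 (shut) to 1.0 (fully open).
Only numpy, scipy, OpenCV 4.12 (cv2) and the standard library are available. Lean on these libraries where they do the work, as an engineer would, in place of code of your own. Each camera call takes 0.05 s, during which the arm holds its last target.

### The job

Lock the circuit board's carrier in the test fixture by pushing the red-headed pin fully home through the fork and lug holes, and let go of it. Only then take the blue spring-tipped probe from its stand and hold it upright with its tip on the red-ringed gold pad, pressing gently so that the sprung tip is about half pushed in, and finish while still holding it there. Do not touch the other gold pads with the probe, and leave the spool, the connector and the terminal pair where they are.

Things in the scene. Friction and masses are not known exactly. Their poses are not given: they have to be found in the camera images.
- fixture: Fixed test fixture, 160 (x) x 210 (y) mm: a dark carrier plate with a green board (126 x 112 mm, centre at own y = -20 mm, top 46 mm above the bench). Components up to 9 mm tall stand in rows at own x = -45 and +46 mm, the gold pads between. At own y = +83 mm a steel fork: two stacked ears with the carrier's brass lug between, holes aligned. Origin at bench height, z up.
- fork_top (a point): Mouth of the fork's vertical hole: on its axis at the upper ear's top face, 48 mm above the bench. The 12.5 mm hole runs through upper ear, lug and lower ear (26 mm in all), mouths chamfered; below are 10 mm of free space, then the base. Ears 50 x 40 mm; nothing of the fixture stands higher than 55 mm.
- pin: Loose headed pin, about 50 g, upright: red round head 20 mm in diameter, 36 mm tall; steel shank 10 mm in diameter, 34 mm long, chamfered foot. Origin on the axis at the head's underside, z up through the head. Starts in its white stand, head resting on the stand's top (40 mm above the bench). Seated when the origin is at fork_top.
- pin_stand: Fixed white block 55 x 55 x 40 mm tall with a 13.5 mm vertical through hole that holds the pin. Origin at the centre of its underside.
- probe: Loose test probe, about 70 g, upright: blue round handle 20 mm in diameter, 75 mm long, white bands near its ends; below it a black nose 12 mm in diameter, 30 mm long, then a brass spring tip 4 mm thick protruding 22 mm. Origin on the axis at the handle's underside, z up; tip's end 52 mm below it when out. Starts in its grey stand, handle resting on the stand's top (65 mm above the bench).
- probe_stand: Fixed grey block 65 x 65 x 65 mm tall with a 15.5 mm vertical through hole that holds the probe. Origin at the centre of its underside.
- plunger (a joint): How far the probe's spring tip is pushed in, m: 0 = fully out, 0.012 = at its stop. The spring gives about 1 N at 0 and 420 N/m more: about 3.5 N half way, 6 N at the stop.
- probe_tip (a point): Rounded end of the probe's brass spring tip (moves with it).
- target_pad: The pad to probe: fixed gold disc 14 mm in diameter, 2 mm thick, with a thin red ring 21 mm in diameter round it, on the board. Origin at the centre of its underside, 46 mm above the bench; its top face is 48 mm above the bench.
- pad_b: Plain gold pad without ring, 14 mm in diameter, 2 mm thick, on the board; not to be touched with the probe. Origin at the centre of its underside.
- pad_c: Second plain gold pad, same as pad_b.
- spool: Bystander: empty white plastic spool standing on end, 76 mm in diameter, 52 mm tall, loose. Origin at the centre of its underside.
- connector: Bystander: grey round panel connector with a 31 x 26 mm flange, 31 mm tall, loose. Origin at the centre of its underside.
- posts: Bystander: grey block 44 x 26 mm with one red and one black terminal post, 40 mm tall, loose. Origin at the centre of its underside.
There are look-alikes about, which are no part of the job. Of the things like the probe, leave any that is green or turquoise; of the rest the smaller one is meant.

How it is judged:
By the outcome, as a careful person would: the job done as asked, in the order asked, and still so for the second after the job is handed in, while the arm keeps its last pose, push and grip.
It also fails if it takes over 51 s, if anything falls off the work surface, if the arm or the gripper's body presses on something with over 40 N, if the wrist force passes 120 N, or if a joint passes its speed limit or range.

## Working session

There is one attempt and no reset: what is moved stays moved. The work goes in short steps, Python scripts to look and compute and a shell command to move; the robot and the scene stay as the last step left them, time stands still between calls to the robot, and variables do not carry over. Pictures are saved under pics/ and viewed, and the job is handed in when it is done.

```bash
ls; mkdir -p pics; python3 - <<'E'
from workcell import bot
import cv2,numpy as np
print(bot.read_state())
for n in("top","side"):
    im=bot.read_camera(n); cv2.imwrite(f"pics/{n}0.png",im[:,:,::-1]); print(n,bot.camera_model(n))
E
```

```text
pics
{'time': 0.0, 'q': array([ 1.15211881e+00,  2.64745996e-01,  1.60537511e+00, -1.61899363e-06,
        1.27371273e+00, -3.68908668e-02]), 'joint_vel': array([ 0.00093655,  0.00047384, -0.00067935, -0.00220214,  0.00031464,
       -0.00115657]), 'joint_torque': array([-1.67956860e-03, -5.15107548e+01, -3.67316723e+01, -2.39477959e-04,
        1.27787265e-02, -2.42184410e-05]), 'tool_pos': array([0.25134579, 0.62608419, 0.40336583]), 'tcp_rot': array([-0.59597661, -3.08402891,  0.0034295 ]), 'wrist_force': array([ 0.15800246, -0.24628127, -0.14740013]), 'torque': array([-0.04866485,  0.01501026, -0.00392143]), 'width': 1.001629111630154}
top {'intrinsics': array([[543.07059122,   0.        , 282.04559762],
       [  0.        , 543.07059122, 210.746709  ],
       [  0.        ,   0.        ,   1.        ]]), 'k1': -0.1354696784225314, 'rvec': array([ 2.10875724, -2.14767618,  0.16825862]), 'tvec': array([-0.0036586 ,  0.61758937,  1.11237168])}
side {'intrinsics': array([[546.14916335,   0.        , 281.13738645],
       [  0.        , 546.14916335, 210.68837796],
       [  0.        ,   0.        ,   1.        ]]), 'k1': -0.1181064031846742, 'rvec': array([ 2.2392793 , -0.49639314,  0.20166444]), 'tvec': array([-0.56979181,  0.22088973,  0.9191153 ])}
```

View pics/top0.png

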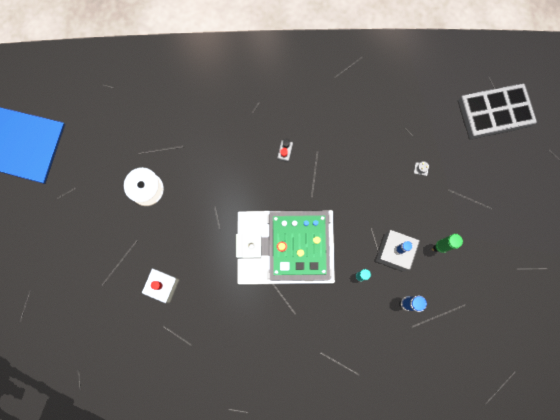

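View pics/side0.png

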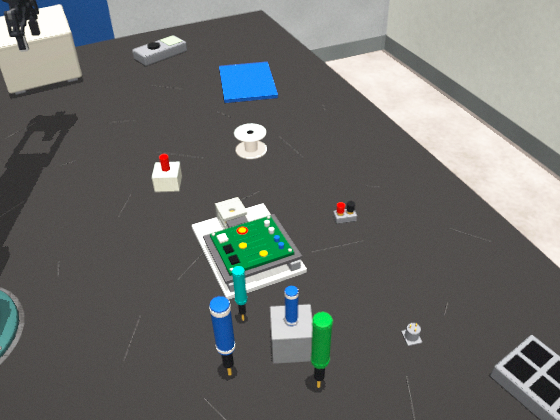

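The top view shows:
- the fixture near (300,247), with the fork at about (252,245)
- the pin in its white stand at (156,286)
- the spool at (143,186), the posts at (285,150) and the connector at (422,168)

There are four probe-like things in the top view:
- (405,247): small and blue, in the grey stand
- (364,274): turquoise
- (415,303): large and blue
- (450,243): green

With green and turquoise ruled out, the smaller blue one in the grey stand is the one meant. I'll confirm it in a crop.

```bash
cat > h.py <<'E'
import numpy as np,cv2
from workcell import bot
def cam(n):
    m=bot.camera_model(n);R=cv2.Rodrigues(m['rvec'])[0];K=m['intrinsics'];return K,m['k1'],R,np.array(m['tvec'])
def ray(n,u,v):
    K,k1,R,t=cam(n)
    p=cv2.undistortPoints(np.array([[[u,v]]],float),K,np.array([k1,0,0,0.]))[0,0]
    return -R.T@t, R.T@np.array([p[0],p[1],1])
def plane(n,u,v,z):
    o,d=ray(n,u,v);return o+d*(z-o[2])/d[2]
def proj(n,P):
    K,k1,R,t=cam(n);return cv2.projectPoints(np.array(P,float).reshape(-1,1,3),cv2.Rodrigues(R)[0],t,K,np.array([k1,0,0,0.]))[0][:,0]
def tri(u1,v1,u2,v2):
    (a,d),(b,e)=ray('top',u1,v1),ray('side',u2,v2)
    s=np.linalg.lstsq(np.c_[d,-e],b-a,rcond=None)[0];p,q=a+d*s[0],b+e*s[1];return (p+q)/2,np.linalg.norm(p-q)
def blobs(im,mask,mn=15):
    n,l,s,c=cv2.connectedComponentsWithStats(mask.astype(np.uint8));return [(c[i].round(1).tolist(),s[i].tolist()) for i in range(1,n) if s[i,4]>=mn]
E
python3 - <<'E'
from h import *
for n in('top','side'):
    im=cv2.imread(f'pics/{n}0.png');h=cv2.cvtColor(im,cv2.COLOR_BGR2HSV);H,S,V=cv2.split(h)
    print(n,'red',blobs(im,((H<8)|(H>172))&(S>150)&(V>90)))
    print('blue',blobs(im,(H>102)&(H<125)&(S>130)&(V>90)))
    print('gold',blobs(im,(H>18)&(H<36)&(S>120)&(V>120),6))
    print('green',blobs(im,(H>40)&(H<90)&(S>100)&(V>50),200))
t=cv2.imread('pics/top0.png');s=cv2.imread('pics/side0.png')
a=cv2.resize(t[205:330,230:480],None,fx=3,fy=3,interpolation=cv2.INTER_CUBIC)
cv2.imwrite('pics/c1.png',a)
b=cv2.resize(s[190:390,150:360],None,fx=3,fy=3,interpolation=cv2.INTER_CUBIC);cv2.imwrite('pics/c2.png',b[:600])
E
```

```text
top red [([283.6, 151.7], [281, 147, 6, 10, 43]), ([156.0, 285.0], [151, 282, 11, 7, 59])]
blue [([27.2, 144.1], [0, 107, 64, 77, 3577]), ([407.0, 245.3], [403, 242, 8, 9, 36]), ([399.6, 249.6], [397, 246, 7, 7, 27]), ([420.3, 302.9], [412, 297, 15, 14, 99]), ([406.7, 304.8], [403, 299, 9, 11, 45])]
gold []
green [([299.8, 243.9], [273, 216, 53, 59, 2318]), ([449.3, 242.8], [436, 234, 27, 18, 337])]
side red [([164.2, 161.7], [159, 154, 11, 17, 139]), ([340.3, 207.2], [337, 202, 8, 12, 82]), ([242.0, 231.9], [237, 230, 11, 4, 15])]
blue [([3.2, 7.2], [0, 0, 9, 16, 100]), ([85.0, 19.1], [36, 0, 78, 46, 1975]), ([247.1, 81.9], [219, 62, 59, 41, 1955]), ([276.4, 238.2], [275, 235, 4, 7, 24]), ([280.7, 245.1], [279, 242, 5, 7, 26]), ([290.9, 290.3], [285, 285, 13, 11, 109]), ([219.0, 303.9], [209, 296, 21, 17, 260]), ([291.1, 309.6], [285, 298, 13, 25, 261]), ([223.3, 332.1], [211, 311, 23, 40, 631])]
gold [([349.6, 212.5], [347, 212, 6, 2, 10]), ([340.1, 214.3], [338, 214, 5, 2, 7]), ([241.7, 229.3], [238, 226, 8, 7, 34]), ([242.4, 245.2], [239, 242, 8, 7, 40]), ([263.2, 253.0], [259, 250, 9, 7, 45]), ([242.5, 317.3], [242, 315, 2, 6, 11]), ([229.0, 371.1], [227, 368, 5, 7, 22]), ([318.1, 383.8], [317, 381, 4, 7, 21])]
green [([250.0, 251.1], [210, 217, 84, 89, 2805]), ([7.1, 321.2], [0, 291, 19, 64, 727]), ([321.1, 339.4], [311, 311, 22, 59, 1030])]
```

View pics/c1.png

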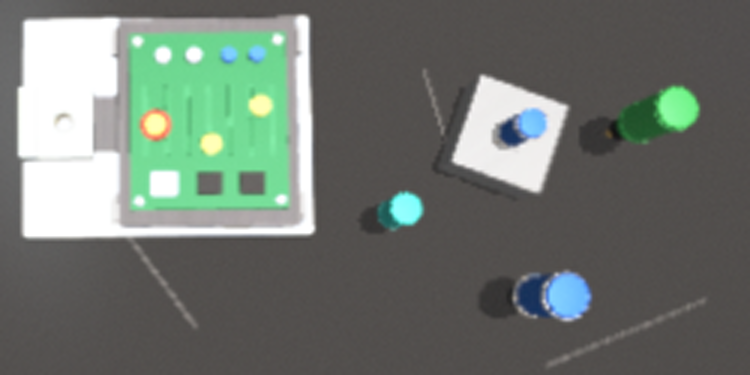

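View pics/c2.png

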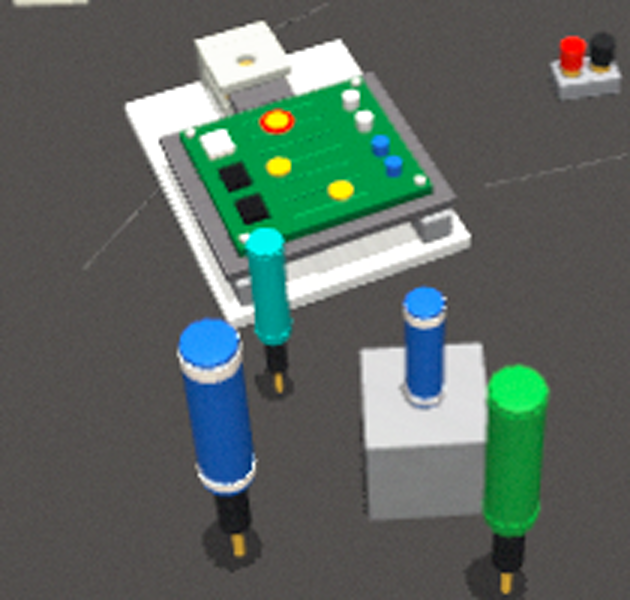

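The crops confirm it. The small blue probe in the grey stand has its top at about (407,245) in the top view and (291,290) in the side view, and the other three are free-standing. Next I'll measure everything.

```bash
python3 - <<'E'
from h import *
t=cv2.imread('pics/top0.png');s=cv2.imread('pics/side0.png')
def cen(im,x0,y0,x1,y1,f):
    c=im[y0:y1,x0:x1].astype(float);H,S,V=[a.astype(float) for a in cv2.split(cv2.cvtColor(im[y0:y1,x0:x1],cv2.COLOR_BGR2HSV))]
    w=f(H,S,V,c);yy,xx=np.mgrid[y0:y1,x0:x1];return (w*xx).sum()/w.sum(),(w*yy).sum()/w.sum(),w.sum()
gold=lambda H,S,V,c:((H>12)&(H<38)&(S>90)&(V>130)).astype(float)
redg=lambda H,S,V,c:(((H<38)|(H>172))&(S>110)&(V>120)).astype(float)
dark=lambda H,S,V,c:np.clip(np.percentile(c.mean(2),60)-8-c.mean(2),0,80)
for nm,n,im,box,f,z in [('target','top',t,(274,238,292,256),redg,.048),('target','side',s,(232,222,253,238),redg,.048),
 ('padB','top',t,(310,232,324,248),gold,.048),('padC','top',t,(293,245,308,260),gold,.048),
 ('padx','side',s,(236,240,248,251),gold,.048),('pady','side',s,(256,248,270,260),gold,.048),
 ('fork','top',t,(246,240,257,251),dark,.048),('fork','side',s,(226,207,238,214),dark,.048)]:
    u,v,w=cen(im,*box,f);print(nm,n,round(u,1),round(v,1),round(w),plane(n,u,v,z).round(4))
for nm,im,box in(('pin',t,(140,265,180,305)),('fork',t,(235,230,265,262))):
    pass
def crop(im,x0,y0,x1,y1,k): return cv2.resize(im[y0:y1,x0:x1],None,fx=k,fy=k,interpolation=cv2.INTER_NEAREST)
cv2.imwrite('pics/c3.png',np.hstack([crop(t,136,268,180,308,9),crop(t,235,225,275,265,9)]))
cv2.imwrite('pics/c4.png',np.hstack([crop(s,145,148,185,196,9),crop(s,210,192,250,240,9)]))
cv2.imwrite('pics/c5.png',np.hstack([crop(t,376,226,424,274,8),crop(s,264,280,318,328,7)[:384] if 0 else cv2.resize(s[280:328,264:312],None,fx=8,fy=8,interpolation=cv2.INTER_NEAREST)]))
E
```

```text
target top 281.6 246.4 48 [ 0.5411 -0.0126  0.048 ]
target side 241.9 230.1 82 [ 0.54   -0.0106  0.048 ]
padB top 315.0 241.0 4 [ 0.5513 -0.084   0.048 ]
padC top 298.5 252.7 6 [ 0.5271 -0.0483  0.048 ]
padx side 242.5 245.2 41 [ 0.526  -0.0493  0.048 ]
pady side 263.1 253.0 46 [ 0.5526 -0.0844  0.048 ]
fork top 250.1 243.6 557 [0.5483 0.0545 0.048 ]
fork side 231.5 209.5 1238 [0.5434 0.0548 0.048 ]
```

View pics/c3.png

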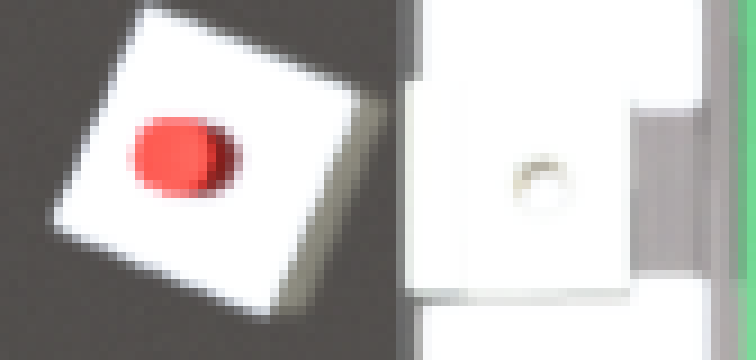

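View pics/c4.png

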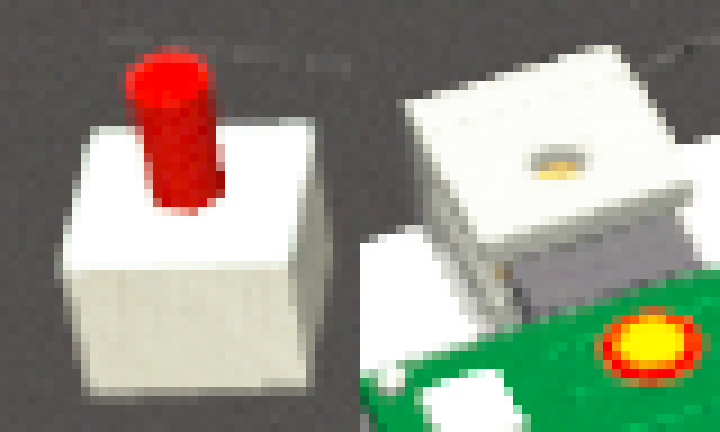

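View pics/c5.png

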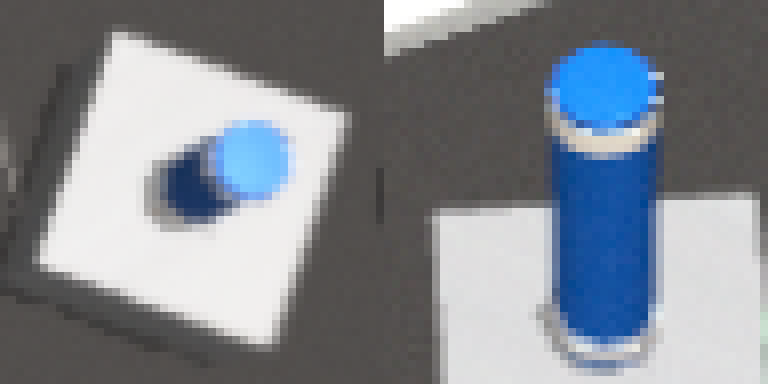

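```bash
python3 - <<'E'
from h import *
for nm,a,b,z in [('fork',(250.6,244.9),(231.7,209.5),.048),('pin',(154.4,284.8),(163.4,155.9),.076),('probe',(406.9,245.6),(291.1,290.2),.140),('target',(281.6,246.4),(241.9,230.1),.048)]:
    p,g=tri(*a,*b);print(nm,'tri',p.round(4),'gap',round(g,4),'top',plane('top',*a,z).round(4),'side',plane('side',*b,z).round(4))
t=cv2.imread('pics/top0.png');s=cv2.imread('pics/side0.png')
# stand corners top view (crop reading)
f=lambda x,y,k,ox,oy:(x/k+ox-.5,y/k+oy-.5)
for nm,cs,z in(('pinstand',[f(x,y,9,136,268) for x,y in((145,3),(362,92),(270,310),(53,222))],.04),('probestand',[f(x,y,8,376,226) for x,y in((112,30),(350,112),(272,350),(35,265))],.065)):
    P=np.array([plane('top',*c,z) for c in cs]);print(nm,P.mean(0).round(4),[np.linalg.norm(P[i]-P[i-1]).round(4) for i in range(4)])
P=np.array([plane('side',*f(x,y,9,145,148),.04) for x,y in((92,125),(316,120),(290,268),(62,270))]);print('pinstand side',P.mean(0).round(4))
# green board both views
for n,im,b in(('top',t,(265,205,335,285)),('side',s,(205,212,300,292))):
    H,S,V=cv2.split(cv2.cvtColor(im,cv2.COLOR_BGR2HSV));m=((H>40)&(H<90)&(S>90)&(V>50)).astype(np.uint8)
    k=np.zeros_like(m);k[b[1]:b[3],b[0]:b[2]]=m[b[1]:b[3],b[0]:b[2]]
    cn=max(cv2.findContours(k,0,1)[0],key=cv2.contourArea)
    W=np.array([plane(n,*c[0],.046)[:2] for c in cn]).astype(np.float32)
    print(n,cv2.minAreaRect(W))
E
```

```text
fork tri [0.5444 0.0536 0.0489] gap 0.0021 top [0.5455 0.0534 0.048 ] side [0.5437 0.0547 0.048 ]
pin tri [0.4617 0.2521 0.0795] gap 0.001 top [0.4623 0.2529 0.076 ] side [0.462  0.2572 0.076 ]
probe tri [ 0.5275 -0.2599  0.1413] gap 0.0011 top [ 0.5281 -0.2603  0.14  ] side [ 0.5274 -0.2588  0.14  ]
target tri [ 0.5402 -0.0125  0.0499] gap 0.0015 top [ 0.5411 -0.0126  0.048 ] side [ 0.5401 -0.0105  0.048 ]
pinstand [0.4634 0.2528 0.04  ] [np.float64(0.0563), np.float64(0.0572), np.float64(0.0558), np.float64(0.0569)]
probestand [ 0.5286 -0.261   0.065 ] [np.float64(0.0659), np.float64(0.0666), np.float64(0.0667), np.float64(0.066)]
pinstand side [0.4614 0.2576 0.04  ]
top ((0.5441697239875793, -0.049791108816862106), (0.110975481569767, 0.12460540980100632), 89.16026306152344)
side ((0.541549801826477, -0.07247436046600342), (0.16546018421649933, 0.13095948100090027), 87.7245101928711)
```

```bash
cat >> h.py <<'E'
from scipy.spatial.transform import Rotation as Ro
def plan(gp,yaw=None,st=None):
    """gp: wanted grasp point (world), yaw: wanted angle of tool y (jaw) axis in world xy, rad (mod pi); prints row"""
    st=st or bot.read_state();R=Ro.from_rotvec(st['tcp_rot']).as_matrix();p=np.array(st['tool_pos'])
    z=np.array([0,0,-1.])
    y=R[:,1] if yaw is None else np.array([np.cos(yaw),np.sin(yaw),0])
    if y@R[:,1]<0:y=-y
    y=y-z*(y@z);y/=np.linalg.norm(y);Rt=np.c_[np.cross(y,z),y,z]
    d=R.T@(np.array(gp)-z*.155-p)*100
    print('shift cm',d.round(2),'turn',Ro.from_matrix(R.T@Rt).as_rotvec().round(3))
def show():
    st=bot.read_state();R=Ro.from_rotvec(st['tcp_rot']).as_matrix();p=np.array(st['tool_pos'])
    print('t',round(st['time'],2),'grasp',(p+.155*R[:,2]).round(4),'xax',R[:,0].round(3),'yax',R[:,1].round(3),'zax',R[:,2].round(4),'F',np.round(st['wrist_force'],2),'T',np.round(st['torque'],2),'w',round(st['width']*85,2),'q',np.round(st['q'],2))
E
python3 - <<'E'
from h import *
show()
t=cv2.imread('pics/top0.png')
# look-alikes: top-of-handle triangulation
for nm,a,b in(('green',(230+678/3-.5,205+108/3-.5),(150+518/3-.5,190+382/3-.5)),('turq',(230+406/3-.5,205+209/3-.5),(150+265/3-.5,190+238/3-.5)),('big',(230+568/3-.5,205+296/3-.5),(150+209/3-.5,190+337/3-.5))):
    p,g=tri(*a,*b);print(nm,p.round(3),round(g,4))
plan((.4623,.2525,.20))
E
```

```text
t 0.1 grasp [0.2513 0.6258 0.2485] xax [-0.928  0.373  0.   ] yax [ 0.373  0.928 -0.002] zax [-8.0e-04 -1.9e-03 -1.0e+00] F [-1.19  0.38  0.21] T [-0.01  0.02 -0.04] w 85.08 q [ 1.15  0.26  1.61 -0.    1.27 -0.04]
green [ 0.532 -0.347  0.176] 0.0004
turq [ 0.474 -0.176  0.131] 0.0005
big [ 0.415 -0.268  0.182] 0.0006
shift cm [-33.49 -26.8    4.9 ] turn [-0.002 -0.    -0.   ]
```

```bash
python3 -m jog '[[[0,-33.5,-26.8,8,0,0,0],[0,-33.5,-26.8,8,0,0,0],[0,-33.5,-26.8,8,0,0,0],[0,-33.5,-26.8,8,0,0,0],[0,-33.5,-26.8,8,0,0,0],[0,-33.5,-26.8,8,0,0,0],[0,-33.5,-26.8,8,0,0,0],[0,-33.5,-26.8,8,0,0,0],[0,-33.5,-26.8,8,0,0,0],[0,-33.5,-26.8,8,0,0,0]]]' 30; python3 - <<'E'
from h import *
show()
for n in('top','side'): cv2.imwrite(f'pics/{n}1.png',bot.read_camera(n)[:,:,::-1])
plan((.4625,.2525,.066))
t=cv2.imread('pics/top1.png');s=cv2.imread('pics/side1.png')
cv2.imwrite('pics/c6.png',np.hstack([cv2.resize(t[235:335,110:210],(400,400)),cv2.resize(s[90:200,110:220],(400,400))]))
E
```

```text
time: 1.35
tool_pos: [0.4621, 0.254, 0.3249]
tcp_rot: [0.594, 3.085, 0.001]
wrist_force: [-0.4, -0.3, -0.0]
width: 1.001
t 1.35 grasp [0.4621 0.2541 0.1699] xax [-0.929  0.371  0.   ] yax [0.371 0.929 0.001] zax [ 2.e-04  5.e-04 -1.e+00] F [-0.4  -0.25 -0.02] T [-0.02 -0.01 -0.03] w 85.11 q [ 0.46  0.05  2.    0.    1.09 -0.74]
shift cm [-0.11 -0.14 10.4 ] turn [ 0.  0. -0.]
```

View pics/c6.png

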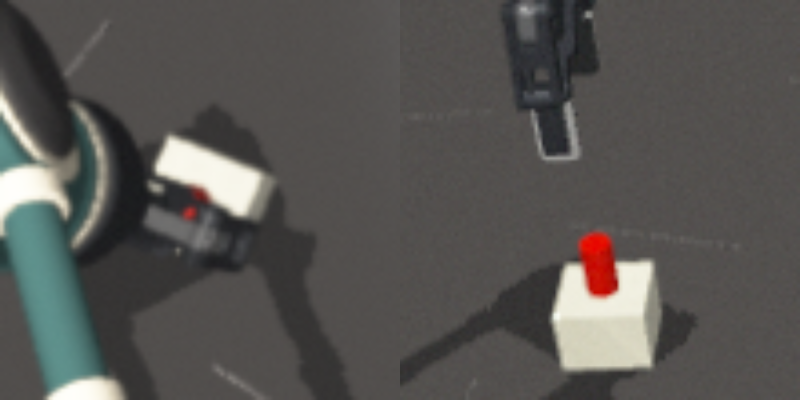

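```bash
python3 -m jog '[[[0,-0.1,-0.1,4,0,0,0],[0,-0.1,-0.1,7,0,0,0],[0,-0.1,-0.1,9,0,0,0],[0,-0.1,-0.1,10.6,0,0,0],[0,-0.1,-0.1,10.6,0,0,0],[0.5,-0.1,-0.1,10.6,0,0,0],[0.6,-0.1,-0.1,10.6,0,0,0],[0.7,-0.1,-0.1,10.6,0,0,0],[0.8,-0.1,-0.1,10.6,0,0,0],[0.85,-0.1,-0.1,10.6,0,0,0],[0.85,-0.1,-0.1,10.6,0,0,0],[0.85,-0.1,-0.1,10.6,0,0,0]]]' 20; python3 - <<'E'
from h import *
show()
E
```

```text
time: 2.95
tool_pos: [0.4634, 0.2516, 0.2193]
tcp_rot: [0.596, 3.084, 0.001]
wrist_force: [-1.1, -0.9, 5.9]
width: 0.226
t 2.95 grasp [0.4635 0.2517 0.0643] xax [-0.928  0.373 -0.001] yax [0.373 0.928 0.001] zax [ 8.e-04  3.e-04 -1.e+00] F [-1.06 -0.93  5.92] T [-0.11  0.13  0.  ] w 19.22 q [ 0.45  0.18  2.08 -0.    0.88 -0.74]
```

```bash
python3 -m jog '[[[0.3,0,0,0,0,0,0],[0.3,0,0,0,0,0,0],[0.3,0,0,0,0,0,0.18],[0.3,0,0,0,0,0,0.36],[0.3,0,0,0,0,0,0.54],[0.3,0,0,0,0,0,0.72],[0.3,0,0,0,0,0,0.9],[0.3,0,0,0,0,0,1.08],[0.3,0,0,0,0,0,1.26],[0.3,0,0,0,0,0,1.42],[0.3,0,0,0,0,0,1.57],[0.3,0,0,0,0,0,1.57]]]' 20;python3 -m jog '[[[0.6,0,0,0,0,0,0],[0.7,0,0,0,0,0,0],[0.8,0,0,0,0,0,0],[0.85,0,0,0,0,0,0],[0.85,0,0,0,0,0,0]]]' 40; python3 - <<'E'
from h import *
show()
E
```

```text
time: 4.45
tool_pos: [0.4629, 0.2515, 0.2183]
tcp_rot: [-2.6, -1.763, 0.001]
wrist_force: [0.7, -0.5, -0.6]
width: 0.7
time: 5.08
tool_pos: [0.4629, 0.2517, 0.2188]
tcp_rot: [-2.601, -1.761, 0.001]
wrist_force: [-2.4, 0.8, 1.2]
width: 0.218
t 5.08 grasp [0.4628 0.2517 0.0638] xax [ 0.372  0.928 -0.   ] yax [ 0.928 -0.372 -0.001] zax [-6.e-04  1.e-04 -1.e+00] F [-2.44  0.79  1.24] T [0.19 0.44 0.01] w 18.56 q [0.45 0.18 2.08 0.   0.88 0.83]
```

```bash
python3 -m jog '[[[0.9,0,0,-1,0,0,0],[0.9,0,0,-3,0,0,0],[0.9,0,0,-6,0,0,0],[0.9,0,0,-8,0,0,0],[0.9,-2,2,-8,0,0,0],[0.9,-6,6,-8,0,0,0],[0.9,-10,10,-8,0,0,0],[0.9,-13,13,-8,0,0,0],[0.9,-15.4,15,-8,0,0,0],[0.9,-15.4,15,-7,0,0,0],[0.9,-15.4,15,-6.5,0,0,0],[0.9,-15.4,15,-6.5,0,0,0]]]' 60; python3 - <<'E'
from h import *
show()
for n in('top','side'): cv2.imwrite(f'pics/{n}2.png',bot.read_camera(n)[:,:,::-1])
show()
t=cv2.imread('pics/top2.png');s=cv2.imread('pics/side2.png')
cv2.imwrite('pics/c7.png',np.hstack([cv2.resize(t[200:290,210:300],(400,400)),cv2.resize(s[160:240,190:270],(400,400))]))
E
```

```text
time: 6.58
tool_pos: [0.5443, 0.0537, 0.2828]
tcp_rot: [-2.6, -1.762, 0.002]
wrist_force: [-1.2, 0.5, -1.3]
width: 0.214
t 6.58 grasp [0.544  0.0537 0.1278] xax [ 0.371  0.929 -0.001] yax [ 0.929 -0.371 -0.002] zax [-0.0019  0.     -1.    ] F [-1.16  0.47 -1.26] T [-0.02  0.03 -0.01] w 18.16 q [0.05 0.13 2.   0.   1.01 0.43]
t 6.67 grasp [0.5447 0.0537 0.1285] xax [ 0.37   0.929 -0.   ] yax [ 0.929 -0.37  -0.   ] zax [-4.e-04  0.e+00 -1.e+00] F [ 0.07 -0.99 -0.24] T [ 0.02 -0.02  0.05] w 18.14 q [0.05 0.13 2.   0.   1.01 0.43]
```

View pics/c7.png

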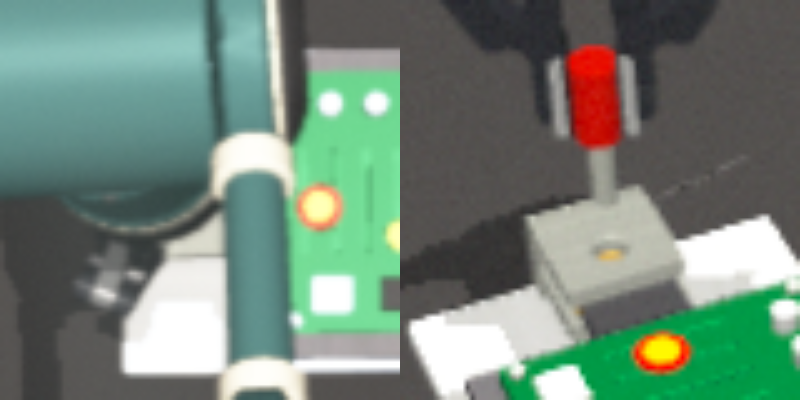

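```bash
python3 - <<'E'
from h import *
s=cv2.imread('pics/side2.png')
cv2.imwrite('pics/c8.png',cv2.resize(s[160:220,210:260],(600,720),interpolation=cv2.INTER_NEAREST)[:600])
H,S,V=cv2.split(cv2.cvtColor(s,cv2.COLOR_BGR2HSV))
m=((H<8)|(H>172))&(S>140)&(V>70);print(blobs(s,m[:215]))
cx,cy=.5447,.0537
for z in(.1407,.1047,.0707): print(z,proj('side',(cx,cy,z)).round(2))
print('hole',proj('side',(.5447,.0537,.048)).round(2))
E
```

```text
[([228.2, 178.8], [223, 169, 11, 21, 195]), ([340.4, 207.2], [336, 202, 10, 12, 86])]
0.1407 [[228.59 172.49]]
0.1047 [[230.09 187.42]]
0.0707 [[231.45 200.93]]
hole [[232.34 209.64]]
```

View pics/c8.png

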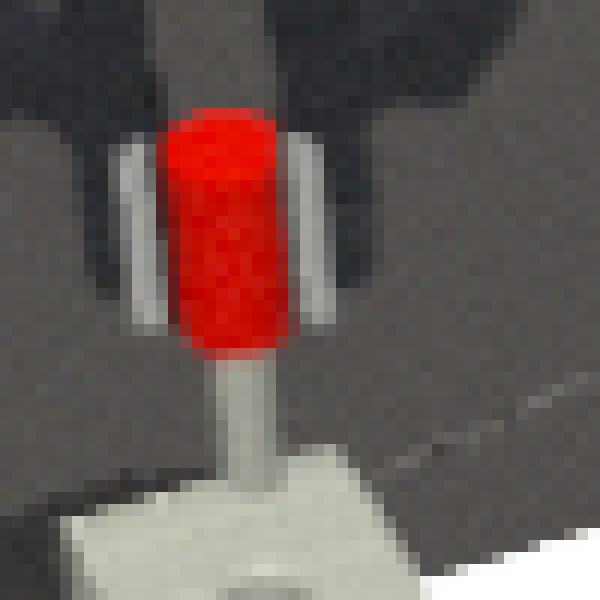

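```bash
python3 - <<'E'
from h import *
s=cv2.imread('pics/side2.png').astype(float)
b,g,r=cv2.split(s)
w=np.clip((r-np.maximum(g,b)-20)/(120),0,1)[164:196,218:240]
yy,xx=np.mgrid[164:196,218:240];print('head centroid',(w*xx).sum()/w.sum(),(w*yy).sum()/w.sum(),w.sum())
cx,cy,z0=.5447,.0537,.1047
a=np.linspace(0,2*np.pi,60)
P=np.concatenate([np.c_[cx+.01*np.cos(a),cy+.01*np.sin(a),0*a+z] for z in(z0,z0+.036)])
h=cv2.convexHull(proj('side',P).astype(np.float32));m=cv2.moments(h);print('pred',m['m10']/m['m00'],m['m01']/m['m00'],m['m00'])
for y in range(191,199):
    l=s[y,222:240].mean(1);bg=np.median(np.r_[l[:4],l[-4:]]);q=np.clip(l-bg-12,0,None);print(y,round((q*np.arange(222,240)).sum()/q.sum(),2), end=' ')
print([proj('side',(cx,cy,z))[0].round(2).tolist() for z in (.095,.085,.075)])
print(s[203:216,224:240].mean(2).round().astype(int))
im=cv2.imread('pics/side2.png')
cv2.imwrite('pics/c9.png',cv2.resize(im[190:222,212:254],None,fx=16,fy=16,interpolation=cv2.INTER_NEAREST))
E
```

```text
head centroid 228.3739873785973 178.77272523832968 186.19166666666666
pred 229.3365321883295 179.94519722265386 210.05606084736064
191 229.66 192 229.73 193 229.83 194 229.95 195 230.08 196 230.17 197 232.64 198 233.74 [[230.48, 191.33], [230.89, 195.31], [231.28, 199.25]]
[[186 188 188 190 190 186 183 185 185 181 188 187 185 189 185 187]
 [191 190 182 186 185 184 185 187 188 188 187 185 185 186 185 185]
 [187 184 185 186 188 186 186 186 186 186 185 183 188 188 188 190]
 [187 187 188 185 186 184 187 192 195 191 187 190 187 190 191 189]
 [189 185 185 184 182 191 192 205 206 198 194 190 188 189 186 185]
 [187 185 185 184 182 184 173 168 172 172 177 183 184 189 186 187]
 [188 192 191 187 168 148 154 160 160 154 145 159 181 190 188 187]
 [190 191 189 181 157 142 155 172 178 166 153 163 187 187 189 187]
 [188 186 186 186 178 167 163 167 170 172 174 184 188 187 188 187]
 [186 185 187 190 186 185 184 185 184 183 182 188 186 184 185 181]
 [188 190 190 189 185 186 185 185 188 186 183 184 185 186 185 181]
 [186 187 186 187 187 190 186 184 182 183 186 185 184 171 170 162]
 [185 185 185 185 185 184 185 186 185 183 174 168 157 155 153 152]]
```

View pics/c9.png

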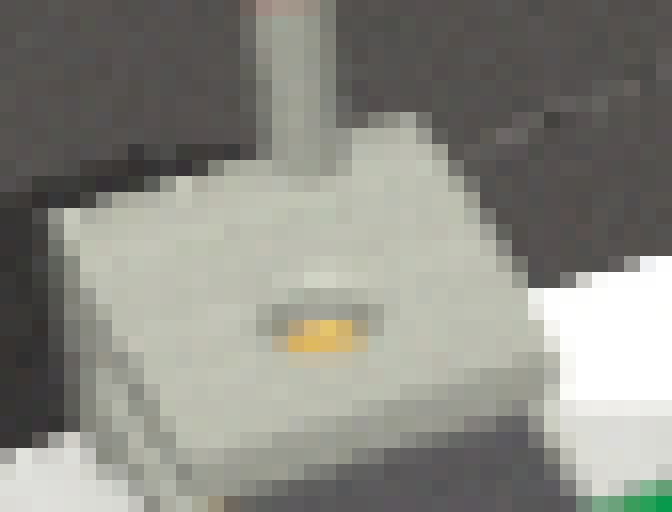

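```bash
python3 - <<'E'
from h import *
for u,v in((232.5,210.2),(232.5,209.9),(232.5,210.5),(231.6,209.05)): print(u,v,plane('side',u,v,.048).round(4))
plan((.545,.053,.1))
E
```

```text
232.5 210.2 [0.5444 0.052  0.048 ]
232.5 209.9 [0.5447 0.0528 0.048 ]
232.5 210.5 [0.5441 0.0511 0.048 ]
231.6 209.05 [0.544 0.056 0.048]
shift cm [-0.06  0.05  2.85] turn [-0.  0.  0.]
```

```bash
python3 -m jog '[[[0.9,-0.12,0.06,0.8,0,0,0],[0.9,-0.12,0.06,1.5,0,0,0],[0.9,-0.12,0.06,1.8,0,0,0],[0.9,-0.12,0.06,1.8,0,0,0]]]' 60; python3 - <<'E'
from h import *
show()
im=bot.read_camera('side')[:,:,::-1].copy();cv2.imwrite(f'pics/side3.png',im)
show()
cv2.imwrite('pics/c10.png',cv2.resize(im[180:220,212:254],None,fx=14,fy=14,interpolation=cv2.INTER_NEAREST))
E
```

```text
time: 7.18
tool_pos: [0.545, 0.0515, 0.2651]
tcp_rot: [-2.601, -1.76, 0.001]
wrist_force: [0.2, -0.1, -0.5]
width: 0.216
t 7.17 grasp [0.5448 0.0515 0.1101] xax [ 0.372  0.928 -0.   ] yax [ 0.928 -0.372 -0.001] zax [-1.e-03 -1.e-04 -1.e+00] F [ 0.2  -0.06 -0.46] T [ 0.03 -0.   -0.05] w 18.36 q [ 0.05  0.15  2.01 -0.    0.98  0.43]
t 7.22 grasp [0.5451 0.0515 0.1105] xax [ 0.372  0.928 -0.   ] yax [ 0.928 -0.372 -0.   ] zax [-4.e-04 -0.e+00 -1.e+00] F [-0.53  0.34 -0.08] T [-0.01 -0.05  0.03] w 18.19 q [ 0.05  0.15  2.01 -0.    0.98  0.43]
```

View pics/c10.png

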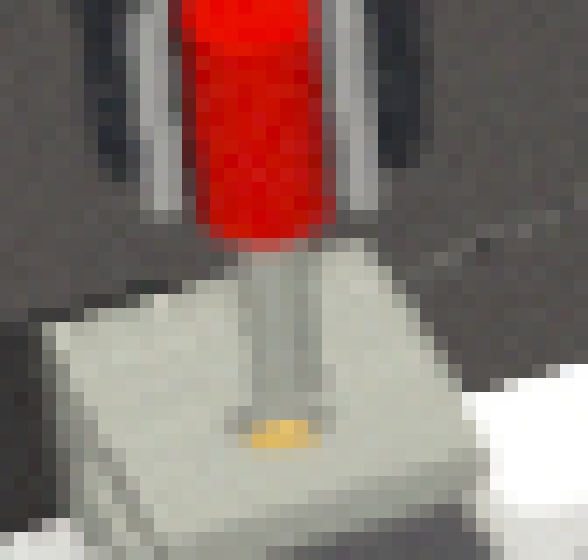

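```bash
python3 -m jog '[[[0.9,0.04,-0.04,0.2,0,0,0],[0.9,0.04,-0.04,0.5,0,0,0],[0.9,0.04,-0.04,0.7,0,0,0],[0.9,0.04,-0.04,0.9,0,0,0]]]' 60; python3 -c "from h import *;show()"
```

```text
time: 7.72
tool_pos: [0.5449, 0.0521, 0.2565]
tcp_rot: [-2.602, -1.76, 0.0]
wrist_force: [-0.6, -0.3, -0.1]
width: 0.216
t 7.72 grasp [0.5449 0.0521 0.1015] xax [0.372 0.928 0.   ] yax [ 0.928 -0.372 -0.   ] zax [-2.e-04  1.e-04 -1.e+00] F [-0.55 -0.34 -0.09] T [ 0.07  0.09 -0.  ] w 18.36 q [0.05 0.16 2.02 0.   0.96 0.43]
```

```bash
python3 -m jog '[[[0.9,0,0,0.4,0,0,0],[0.9,0,0,0.8,0,0,0],[0.9,0,0,1.2,0,0,0],[0.9,0,0,1.6,0,0,0],[0.9,0,0,2.0,0,0,0],[0.9,0,0,2.2,0,0,0]]]' 60; python3 -c "from h import *;show()"
```

```text
time: 8.48
tool_pos: [0.5448, 0.052, 0.2343]
tcp_rot: [-2.602, -1.76, 0.001]
wrist_force: [-1.1, 2.0, 0.2]
width: 0.216
t 8.47 grasp [0.5447 0.052  0.0793] xax [ 0.372  0.928 -0.   ] yax [ 0.928 -0.372 -0.   ] zax [-5.e-04  1.e-04 -1.e+00] F [-1.08  1.99  0.16] T [ 0.22  0.23 -0.  ] w 18.38 q [0.05 0.19 2.03 0.   0.92 0.43]
```

```bash
python3 -m jog '[[[0.9,0.02,-0.02,0.2,0,0,0],[0.9,0.02,-0.02,0.4,0,0,0],[0.9,0.02,-0.02,0.6,0,0,0],[0.9,0.02,-0.02,0.75,0,0,0],[0.9,0.02,-0.02,0.8,0,0,0]]]' 60; python3 -c "from h import *;show()"
```

```text
time: 9.1
tool_pos: [0.5449, 0.0523, 0.2268]
tcp_rot: [-2.602, -1.76, 0.0]
wrist_force: [-3.1, 1.8, 3.9]
width: 0.216
t 9.1 grasp [0.5448 0.0523 0.0718] xax [ 0.372  0.928 -0.   ] yax [ 0.928 -0.372 -0.   ] zax [-1.e-04 -0.e+00 -1.e+00] F [-3.12  1.8   3.94] T [0.06 0.34 0.  ] w 18.37 q [ 0.05  0.2   2.04 -0.    0.9   0.43]
```

```bash
python3 -m jog '[[[0.9,0,0,0.05,0,0,0],[0.9,0,0,0.1,0,0,0],[0.9,0,0,0.1,0,0,0]]]' 60; python3 - <<'E'
from h import *
show()
im=bot.read_camera('side')[:,:,::-1].copy();cv2.imwrite(f'pics/side4.png',im)
cv2.imwrite('pics/c11.png',cv2.resize(im[180:220,212:254],None,fx=14,fy=14,interpolation=cv2.INTER_NEAREST))
E
```

```text
time: 9.48
tool_pos: [0.5449, 0.0523, 0.2268]
tcp_rot: [-2.602, -1.761, 0.0]
wrist_force: [-4.1, -0.3, 7.7]
width: 0.214
t 9.47 grasp [0.5449 0.0523 0.0718] xax [ 0.372  0.928 -0.   ] yax [ 0.928 -0.372 -0.   ] zax [-1.e-04 -1.e-04 -1.e+00] F [-4.1  -0.32  7.73] T [0.01 0.75 0.03] w 18.15 q [ 0.05  0.2   2.04 -0.    0.9   0.43]
```

View pics/c11.png

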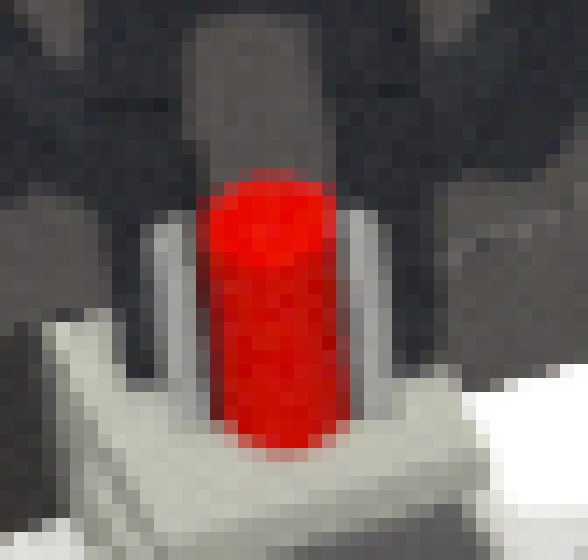

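The pin head is flush on the ear. The height no longer changes when I push, and the force rises to 7.7 N. Releasing now.

```bash
python3 -m jog '[[[0.7,0,0,0,0,0,0],[0.5,0,0,0,0,0,0],[0.2,0,0,0,0,0,0],[0,0,0,0,0,0,0],[0,0,0,0,0,0,0],[0,0,0,-2,0,0,0],[0,0,0,-6,0,0,0],[0,0,0,-11,0,0,0],[0,0,0,-14,0,0,0],[0,0,0,-14,0,0,0]]]' 30; python3 - <<'E'
from h import *
show()
im=bot.read_camera('side')[:,:,::-1].copy();cv2.imwrite(f'pics/side5.png',im)
cv2.imwrite('pics/c12.png',cv2.resize(im[180:220,212:254],None,fx=14,fy=14,interpolation=cv2.INTER_NEAREST))
plan((.528,-.2612,.20),np.arctan2(-.372,.928))
plan((.528,-.2612,.20),0)
E
```

```text
time: 10.78
tool_pos: [0.5461, 0.0523, 0.3692]
tcp_rot: [2.599, 1.759, 0.009]
wrist_force: [-0.7, -0.3, 0.2]
width: 1.003
t 10.78 grasp [0.5471 0.0524 0.2142] xax [0.372 0.928 0.003] yax [ 0.928 -0.372  0.006] zax [ 7.e-03  3.e-04 -1.e+00] F [-0.73 -0.28  0.24] T [ 0.05 -0.   -0.  ] w 85.29 q [ 0.05  0.05  1.92 -0.    1.17  0.43]
shift cm [-29.75  10.06   1.18] turn [ 0.003 -0.001  0.   ]
shift cm [-29.75  10.06   1.18] turn [ 0.003 -0.001 -0.381]
```

View pics/c12.png

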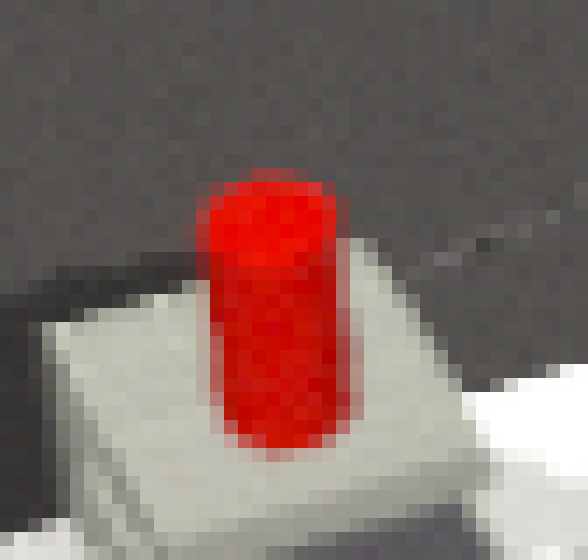

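The pin is seated, upright and released. Next is the probe.

```bash
python3 -m jog '[[[0,-5,1.7,0,0,0,-0.15],[0,-10,3.4,0,0,0,-0.3],[0,-15,5,0,0,0,-0.48],[0,-20,6.7,0,0,0,-0.66],[0,-25,8.4,0,0,0,-0.84],[0,-29.7,10.1,0,0,0,-1.02],[0,-29.7,10.1,1,0,0,-1.2],[0,-29.7,10.1,1,0,0,-1.38],[0,-29.7,10.1,1,0,0,-1.57],[0,-29.7,10.1,1,0,0,-1.57]]]' 20; python3 - <<'E'
from h import *
show()
plan((.5283,-.2613,.115))
im=bot.read_camera('side')[:,:,::-1].copy();cv2.imwrite(f'pics/side6.png',im)
cv2.imwrite('pics/c13.png',cv2.resize(im[200:400,200:360],None,fx=3,fy=3))
E
```

```text
time: 12.08
tool_pos: [0.5275, -0.2607, 0.3532]
tcp_rot: [-0.599, -3.08, -0.002]
wrist_force: [-1.0, 0.5, 0.2]
width: 1.0
t 12.07 grasp [ 0.5269 -0.2604  0.1982] xax [-0.927  0.375  0.004] yax [0.375 0.927 0.   ] zax [-0.0035  0.0019 -1.    ] F [-0.99  0.52  0.18] T [ 0.04 -0.03 -0.04] w 85.03 q [-0.5   0.14  1.85 -0.    1.16 -1.69]
shift cm [-0.13 -0.03  8.32] turn [ 0.    -0.004  0.   ]
```

View pics/c13.png

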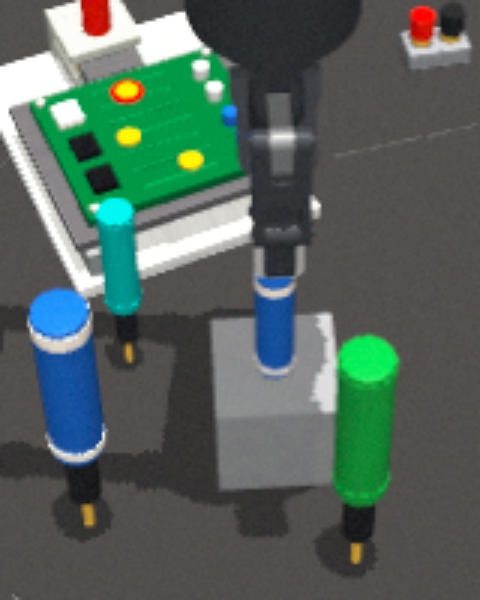

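```bash
python3 -m jog '[[[0,-0.1,0,3,0,0,0],[0,-0.1,0,6,0,0,0],[0,-0.1,0,7.5,0,0,0],[0,-0.1,0,8.3,0,0,0],[0,-0.1,0,8.3,0,0,0],[0.4,-0.1,0,8.3,0,0,0],[0.6,-0.1,0,8.3,0,0,0],[0.7,-0.1,0,8.3,0,0,0],[0.8,-0.1,0,8.3,0,0,0],[0.85,-0.1,0,8.3,0,0,0],[0.85,-0.1,0,8.3,0,0,0]]]' 20; python3 -c "from h import *;show()"
python3 -m jog '[[[0.3,0,0,0,0,0,0],[0.3,0,0,0,0,0,0],[0.3,0,0,0,0,0,0.18],[0.3,0,0,0,0,0,0.36],[0.3,0,0,0,0,0,0.54],[0.3,0,0,0,0,0,0.72],[0.3,0,0,0,0,0,0.9],[0.3,0,0,0,0,0,1.08],[0.3,0,0,0,0,0,1.26],[0.3,0,0,0,0,0,1.42],[0.3,0,0,0,0,0,1.57],[0.3,0,0,0,0,0,1.57]]]' 20;python3 -m jog '[[[0.6,0,0,0,0,0,0],[0.7,0,0,0,0,0,0],[0.8,0,0,0,0,0,0],[0.85,0,0,0,0,0,0],[0.85,0,0,0,0,0,0]]]' 40; python3 -c "from h import *;show()"
```

```text
time: 13.5
tool_pos: [0.5293, -0.2614, 0.2732]
tcp_rot: [0.596, 3.084, -0.0]
wrist_force: [-0.1, 1.2, 3.4]
width: 0.226
t 13.5 grasp [ 0.5294 -0.2614  0.1182] xax [-0.928  0.373 -0.001] yax [0.373 0.928 0.   ] zax [ 6.e-04 -2.e-04 -1.e+00] F [-0.08  1.18  3.44] T [ 0.12  0.04 -0.02] w 19.17 q [-0.5   0.22  1.91  0.    1.01 -1.69]
time: 15.0
tool_pos: [0.5289, -0.2613, 0.2724]
tcp_rot: [-2.6, -1.762, 0.0]
wrist_force: [-0.1, 0.3, 0.2]
width: 0.701
time: 15.62
tool_pos: [0.529, -0.2613, 0.2726]
tcp_rot: [-2.602, -1.761, 0.0]
wrist_force: [-0.0, 0.2, -0.9]
width: 0.221
t 15.62 grasp [ 0.529  -0.2613  0.1176] xax [ 0.372  0.928 -0.   ] yax [ 0.928 -0.372 -0.   ] zax [-2.e-04  1.e-04 -1.e+00] F [-0.04  0.17 -0.91] T [-0.02  0.01  0.04] w 18.8 q [-0.5   0.22  1.92 -0.    1.01 -0.12]
```

```bash
python3 -m jog '[[[0.9,0,0,-1,0,0,0],[0.9,0,0,-4,0,0,0],[0.9,0,0,-8,0,0,0],[0.9,0,0,-9,0,0,0],[0.9,3,-1,-9,0,0,0],[0.9,8,-2.8,-9,0,0,0],[0.9,13,-4.5,-9,0,0,0],[0.9,18,-6.3,-9,0,0,0],[0.9,22,-7.6,-9,0,0,0],[0.9,23.4,-8.1,-9,0,0,0],[0.9,23.4,-8.1,-7,0,0,0],[0.9,23.4,-8.1,-5.2,0,0,0]]]' 60;python3 -m jog '[[[0.9,0,0,0,0,0,0],[0.9,0,0,0,0,0,0]]]'; python3 - <<'E'
from h import *
show()
im=bot.read_camera('side')[:,:,::-1].copy();cv2.imwrite(f'pics/side7.png',im)
show()
cv2.imwrite('pics/c14.png',cv2.resize(im[170:260,200:290],(720,600) if 0 else (600,600),interpolation=cv2.INTER_NEAREST))
t=bot.read_camera('top')[:,:,::-1].copy();cv2.imwrite('pics/top7.png',t)
plan((.5406,-.0139,.1526))
E
```

```text
time: 17.12
tool_pos: [0.5407, -0.0143, 0.3237]
tcp_rot: [2.602, 1.761, -0.001]
wrist_force: [0.4, 0.4, -0.7]
width: 0.22
time: 17.38
tool_pos: [0.541, -0.0146, 0.3247]
tcp_rot: [-2.603, -1.759, 0.0]
wrist_force: [-0.4, 0.1, 0.4]
width: 0.217
t 17.38 grasp [ 0.541  -0.0146  0.1697] xax [ 0.373  0.928 -0.   ] yax [ 0.928 -0.373 -0.   ] zax [-2.e-04 -1.e-04 -1.e+00] F [-0.37  0.14  0.39] T [-0.   -0.01  0.01] w 18.43 q [-0.07  0.08  1.97 -0.    1.09  0.31]
t 17.43 grasp [ 0.5413 -0.0146  0.1702] xax [0.373 0.928 0.   ] yax [ 0.928 -0.373  0.001] zax [ 8.e-04 -1.e-04 -1.e+00] F [-0.13 -0.27 -0.84] T [-0.04 -0.03  0.  ] w 18.64 q [-0.07  0.08  1.97 -0.    1.09  0.31]
shift cm [ 0.02 -0.09  1.78] turn [ 0.001 -0.     0.   ]
```

View pics/c14.png

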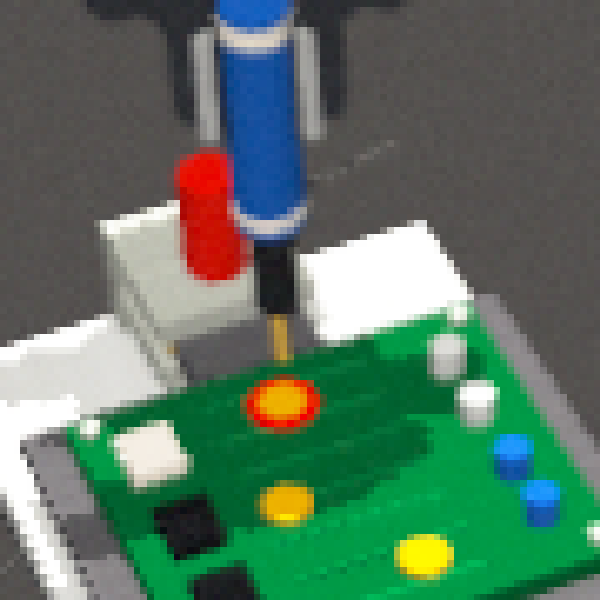

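View pics/top7.png

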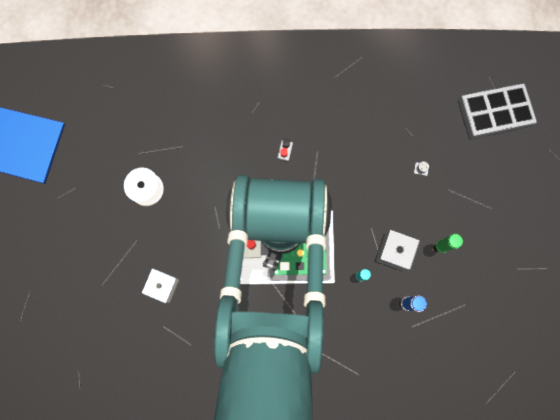

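```bash
python3 - <<'E'
from h import *
a=proj('side',(.5410,-.0146,.0654))[0];b=proj('side',(.5410,-.0146,.048))[0];print(a,b)
tip=np.array((241.8,223.4))
for off in (0,.3): 
    e=tip-[0,off]-a; print('bias',e,'pad->',plane('side',*(np.array((241.9,230.0))-e),.048).round(4))
E
```

```text
[242.55417845 224.55478963] [243.14659619 231.28870107]
bias [-0.75417845 -1.15478963] pad-> [ 0.5403 -0.0138  0.048 ]
bias [-0.75417845 -1.45478963] pad-> [ 0.54   -0.0146  0.048 ]
```

```bash
python3 -m jog '[[[0.9,0.01,-0.07,0.5,0,0,0],[0.9,0.01,-0.07,1.0,0,0,0],[0.9,0.01,-0.07,1.4,0,0,0],[0.9,0.01,-0.07,1.7,0,0,0],[0.9,0.01,-0.07,1.9,0,0,0],[0.9,0.01,-0.07,1.9,0,0,0],[0.9,0.01,-0.07,1.9,0,0,0]]]' 60; python3 - <<'E'
from h import *
show()
im=bot.read_camera('side')[:,:,::-1].copy();cv2.imwrite(f'pics/side8.png',im)
cv2.imwrite('pics/c15.png',cv2.resize(im[195:245,215:265],(600,600),interpolation=cv2.INTER_NEAREST))
E
```

```text
time: 18.35
tool_pos: [0.5403, -0.0136, 0.3059]
tcp_rot: [-2.602, -1.761, 0.0]
wrist_force: [-1.4, 0.9, 1.3]
width: 0.218
t 18.35 grasp [ 0.5403 -0.0136  0.1509] xax [ 0.372  0.928 -0.   ] yax [ 0.928 -0.372 -0.   ] zax [-0. -0. -1.] F [-1.44  0.94  1.31] T [0.04 0.21 0.03] w 18.56 q [-0.07  0.09  1.99 -0.    1.05  0.31]
```

View pics/c15.png

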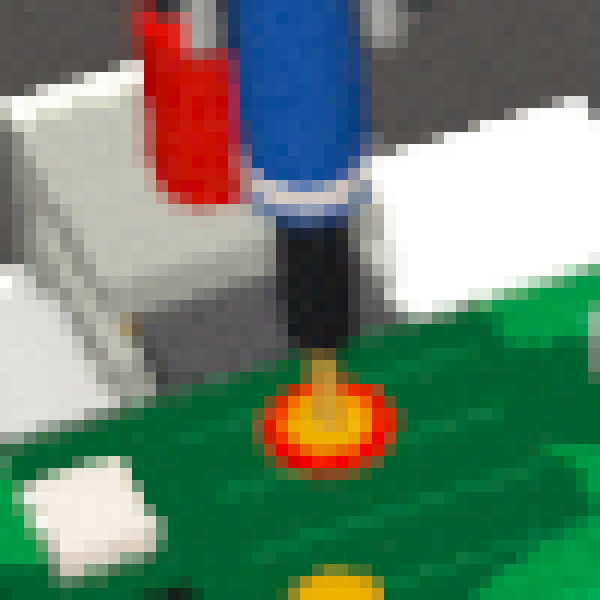

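```bash
python3 -m jog '[[[0.9,0,0,0.15,0,0,0],[0.9,0,0,0.3,0,0,0],[0.9,0,0,0.43,0,0,0],[0.9,0,0,0.43,0,0,0],[0.9,0,0,0.43,0,0,0],[0.9,0,0,0.43,0,0,0],[0.9,0,0,0.43,0,0,0],[0.9,0,0,0.43,0,0,0]]]' 60; python3 - <<'E'
from h import *
F=[];Z=[]
for i in range(8):
    im=bot.read_camera('side')[:,:,::-1].copy();s=bot.read_state();F.append(s['wrist_force']);Z.append(s['tool_pos'])
print(np.mean(F,0),np.std(F,0),np.mean(Z,0)-[0,0,.155]);show()
cv2.imwrite(f'pics/side9.png',im)
cv2.imwrite('pics/c16.png',cv2.resize(im[185:245,210:270],(600,600),interpolation=cv2.INTER_NEAREST))
E
```

```text
time: 19.4
tool_pos: [0.5403, -0.0137, 0.3015]
tcp_rot: [2.602, 1.76, 0.0]
wrist_force: [-1.6, 0.1, 2.6]
width: 0.221
[-1.23335072  0.29678037  2.49815687] [0.53473347 0.46485706 0.50052059] [ 0.54032515 -0.01365715  0.14641403]
t 19.8 grasp [ 0.5403 -0.0137  0.1464] xax [0.372 0.928 0.   ] yax [ 0.928 -0.372  0.   ] zax [ 1.e-04  0.e+00 -1.e+00] F [-1.38  0.2   3.08] T [ 0.03  0.2  -0.  ] w 18.2 q [-0.07  0.1   2.    0.    1.04  0.31]
```

View pics/c16.png

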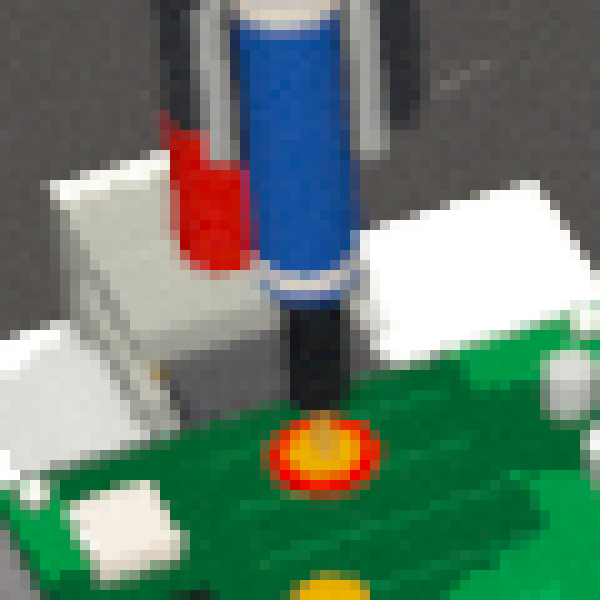

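```bash
python3 -c "
from h import *
bot.finish_job();show()"
```

```text
the job is handed in; nothing more can be done
the job is handed in; nothing more can be done
```

The pin is locked home in the fork, and I handed the job in with the probe still held on the red-ringed pad, at about 19.8 s of the 51 s allowed.

- **Pin:** I pushed it down until its head sat on the upper ear. The height stopped at the expected value while the push rose to 7.7 N. After I let go, the side camera showed it upright and seated, and it still looked so in the last picture. Only then did I go for the probe.
- **Probe:** I took the small blue one from the grey stand. It is held upright with its tip on the red-ringed pad, and none of the moves took it to the other gold pads.
- **Spring tip:** My two estimates differ slightly. The arm's height puts the tip 6.2 mm in. The contact force, about 2.5 N measured or 3.2 N after adding back the probe's weight, puts it about 5.2 mm in. Either way it is close to half of the 12 mm travel.
- **Spool, connector and terminal pair:** All three were at the same pixels as at the start in the last top picture, taken just before the final descent.
- **Disagreement:** The two cameras differed by 1 to 4 mm on positions. I corrected for that with the arm's own readings from centring the gripper on the pin and the probe.

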